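# Hang up the brush tin from the artist's case

## Task

Open the lid of the wooden case right back until it rests on its stop, draw the brush tin out from under the case's fixed tray, lift it out, set it down on the bench beside the case and let go of it. Then take the tin by its hoop handle and hang it by that handle on the hook of the wooden stand, mouth up, leaving the lid open. Do not drop the tin, and leave the jar, the mug and the roll of tape where they are.

Things in the scene. Friction and masses are not known exactly. Their poses are not given: they have to be found in the camera images.
- case: Brown wooden artist's case fixed to the bench, 176 (x) x 256 (y) x 80 mm high, walls and floor 8 mm. Origin: centre of its underside; +z up, +x towards the hinge side, front at -x. Inside 160 x 240 mm. Under the lid the tin lies on the floor, its handle under the tray at the +y end; it can only come up once slid about 50 mm towards -y, out from under the tray.
- tray_edge (a point): Middle of the lower front edge of the fixed plywood tray inside the case, 50 mm above the bench. The tray covers the +y end of the inside, from this edge (case y = +52 mm) to the end wall; its upper edge is 72 mm above the bench. Only the tin's handle fits under it, the body is too tall. Axes are the case's.
- lid (a joint): Hinge angle of the case's lid (8 mm wood, about 0.35 kg, covers the whole case, its top 88 mm above the bench): 0 shut, 1.75 rad resting open on its stop, leaning back past upright. It falls shut if let go before about 1.4 rad.
- lid_handle (a point): Middle of the steel bar handle on the lid: a round bar 11 mm thick, 100 mm long along the case's y, carried by two legs near its ends, 35 mm (to its axis) above the lid's outer face, 12 mm behind the lid's front edge. Moves with the lid; axes are the lid's.
- lid_hinge (a point): Point on the lid's hinge axis, mid length, at the case's +x upper rim. The axis runs along the case's y; the lid lies from here to -x when shut. Axes are the lid's.
- tin: Plain metal brush tin, about 0.3 kg: body 88 mm long (x -44 closed bottom to +44 open mouth), 66 wide (y), 56 thick (z 0 to 56), walls 3, with a hoop handle beyond the mouth. Origin: middle of the side it lies on at the start; +x towards the handle (up when it stands or hangs). Lies in the case at the start, its x about along the case's +y. It can lie on a side or stand on its bottom.
- tin_bar (a point): Middle of the cross bar of the tin's fixed steel hoop handle, at x = 96, z = 28 mm in the tin's frame. The hoop is 8 mm round bar in the plane z = 28: cross bar along the tin's y, straight for 48 mm, two legs at y = +-29 mm back to the mouth; clear opening 50 mm (y) by 48 mm (x). Axes are the tin's.
- stand: Wooden stand fixed to the bench: base 110 x 110 x 15 mm, upright post 22 x 22 mm, 240 mm tall, with a steel hook of 8 mm round bar that sticks out along the stand's -x. Origin: centre of the base's underside, z up.
- hook_seat (a point): Point on the axis of the hook's level part, 215 mm above the bench and 50 mm out from the post's axis; the level part runs from 11 to 80 mm out from the post's axis, then turns up. Axes are the stand's: the hook points to -x. A bar hanging on the hook has its axis 8 mm above this height.
- hook_tip (a point): Upturned end of the hook, 94 mm out from the post's axis and 16 mm above the level part's axis (rounded end 4 mm beyond).
- jar: Glass jar with a metal cap, 60 mm across, 85 mm tall, loose; origin under its centre. To be left alone.
- mug: White mug, 80 mm across, 90 mm tall, loose; origin under its centre. To be left alone.
- tape: Roll of paper tape lying flat, 90 mm across, 24 mm high, loose; origin under its centre. To be left alone.

How it is judged:
On the way, in this order (a step that is already met when the one before it is completed fails the run):
1. the lid stands open on its stop (value of joint lid above 1.68 rad), for 0.3 s.
2. the tin is out of the case, set down at rest on the bench and let go ((x of tin in the frame of case above 0.11 m or x of tin in the frame of case below -0.11 m or y of tin in the frame of case above 0.15 m or y of tin in the frame of case below -0.15 m) and height (world z) of tin below 0.065 m and linear speed of tin below 0.03 m/s and contact force between tin and the fingers below 0.1 N), for 0.2 s.
At the end, for the whole second after the job is handed in: Lid open on its stop (joint over 1.68 rad). Tin hanging by its hoop, bearing on the stand: cross bar's middle within 35 mm of the hook seat along the hook, 30 mm across, -4 to 20 mm above; tin within 0.35 rad of upright, handle up; swaying gently at most (under 0.25 m/s, 2.5 rad/s) (value of joint lid above 1.68 rad and x of tin_bar in the frame of hook_seat between -0.035 and 0.036 m and y of tin_bar in the frame of hook_seat between -0.03 and 0.03 m and z of tin_bar in the frame of hook_seat between -0.004 and 0.02 m and angle between tin's own x axis and vertical below 0.35 rad and linear speed of tin below 0.25 m/s and angular speed of tin below 2.5 rad/s and contact force between tin and stand above 0.5 N); the robot touches nothing.
It fails at once if the jar moved more than 30 mm (distance of jar from where it was at the start of the episode above 0.03 m).
It fails at once if the mug moved more than 30 mm (distance of mug from where it was at the start of the episode above 0.03 m).
It fails at once if the tape moved more than 30 mm (distance of tape from where it was at the start of the episode above 0.03 m).
It fails at once if the tin is dropped (falls faster than 0.9 m/s with no finger on it) (linear speed of tin above 0.9 m/s and contact force between tin and the fingers below 0.1 N).
It also fails if it takes over 72 s, if anything falls off the work surface, if the arm or the gripper's body presses on something with over 40 N, if the wrist force passes 120 N, or if a joint passes its speed limit or range.

## Robot

A 7-joint arm with a two-finger parallel gripper is mounted at the origin on the work surface. World frame = base frame: x ahead of the robot, y to its left, z up, the work surface at z = 0. Lengths are in m, angles in rad, forces in N, time in s.
With the tool pointing down it reaches from about 0.35 to 0.9 m from the base axis. Payload 8.1 kg.
Tool frame: the origin (TCP) lies on the centre line of the jaws, within the pads' length; the fingertips stand 19 mm ahead of it and the grasp point (between the pads) is the TCP (arm.tip_reach is the distance from the TCP to the fingertips, in m); z points along the fingers, y is the line along which they close (so a half turn about z gives the same grasp; the last joint's range is limited). The gripper opens to 92 mm and grips with 3 to 60 N. Pads are 19 mm wide; open, the fingers measure 130 mm over their backs; the gripper's body (75 mm by 190 mm) begins 47 mm behind the grasp point.
Start: joints at [-1.223, 0.434, 0.025, 1.573, -0.012, 1.134, -0.075], TCP at [0.272, 0.563, 0.246] pointing down, gripper open.
Joint ranges: [-2.62, 2.62], [-0.44, 2.09], [-1.27, 1.32], [0.08, 2.57], [-1.32, 4.46], [0.12, 2], [-2.74, 2.74]. Speed limits (rad/s): [2.22, 2.22, 3.01, 3.01, 3.14, 3.14, 3.14].

## Interface

Orientations are given as a rotation vector (axis times angle).
In Python, from cell import arm gives the robot as it stands.
- The arm moves only by the tool arm_command, never from a script. Its argument "targets" is a list that holds one entry, the list of rows, each a list of 6 numbers: the shift along the tool's x, y, z in m, then the turn, a rotation vector about the tool's x, y, z in rad. A call has 1 to 10 rows; each row shifts and turns the commanded pose from where the row before left it, along the tool's axes as they then stand; what a row does not reach is not made up. A row lasts 1/8 s, in which the tool goes at most 62.5 mm and 10.7 degrees, less where a joint would pass 70% of its speed; a pose out of reach is approached as far as the arm can. A call with a gripper value outside its range is refused whole. "jaw" is the finger opening in m, from 0 to 0.0918, set as the call begins (left out, the last holds). The fingers move at their own pace and stop on an object; "newtons" is the grip in N (left out, the last holds). Time passes only in rows, so rows that do not move let the fingers close. It gives the time, the measured TCP pose, the force, the opening and the grip force at its end, in the units of the state.
- arm.observe(): the state, without advancing time (a new reading comes with each control period).
- arm.get_image(name): name is "scene" or "top" or "wrist"; returns a dict with "pixels" (420x560x3 uint8, red, green, blue), "z_map" (420x560 float32, m along the optical axis (not along the pixel's ray), 0 where there is no reading), "fx", "fy", "cx", "cy" (pixels), "dist" ([k1, k2, p1, p2, k3] as OpenCV has them; the pictures are not rectified), "xyz" and "rotation" of the camera in the world; the wrist camera has in their place "T_tool_cam" (4x4, takes a point from camera to tool coordinates, whose origin is the TCP and whose axes are the flange's). Camera axes: x right, y down, z forward; pixel columns grow to the right and rows downward; lengths in m; the calibration is good to about 2 mm. A picture is of the moment at which its call begins: read the wrist's pose just before it.
- arm.sign_off(): hands the job in; it is judged then, once.
The state is a dict: "clock": time; "joints": joint angles; "dq": joint speeds; "joint_efforts": joint torques, N m; "position": TCP position; "ee_rot": TCP orientation; "force": force on the tool from outside, world axes, zero at the start; "ft_torque": the same for the moment, N m; "width": opening from 0.0 (shut) to 1.0 (fully open); "gripper_force": force on a finger pad.
Only numpy, scipy, OpenCV 4.12 (cv2) and the standard library are available. Lean on these libraries where they do the work, as an engineer would, in place of code of your own. Each camera call takes 0.05 s, during which the arm holds its last target. There are 200 camera calls.

## Working session

There is one attempt and no reset: what is moved stays moved. The work goes in short steps, Python scripts to look and compute and a tool call to move; the robot and the scene stay as the last step left them, time stands still between calls to the robot, and variables do not carry over. Pictures are saved under pics/ and viewed, at most 10 in all, crops included, and the job is handed in when it is done.

Besides the shell and the picture viewer there is one more tool, called after ">>>" as a command line: name --argument value ..., lists and objects as JSON in quotes. arm_command: Moves the arm, as the interface text tells. Its arguments: {"type":"object","properties":{"targets":{"type":"array","items":{"type":"array","items":{"type":"array","items":{"type":"number"}}}},"jaw":{"type":"number"},"newtons":{"type":"number"}},"required":["targets"]}

```bash
mkdir -p pics; ls; cat > h.py <<'E'
import numpy as np, cv2, os
from scipy.spatial.transform import Rotation as R
from cell import arm
np.set_printoptions(precision=4,suppress=True)
def st():
    s=arm.observe(); print('t',s['clock'],'p',np.array(s['position']),'R',np.array(s['ee_rot']),'F',np.array(s['force']),'w',s['width'],'g',s['gripper_force'],'q',np.array(s['joints'])); return s
def cloud(name,save=None):
    s=arm.observe(); im=arm.get_image(name)
    z=im['z_map']; K=np.array([[im['fx'],0,im['cx']],[0,im['fy'],im['cy']],[0,0,1.]])
    v,u=np.mgrid[:z.shape[0],:z.shape[1]]
    n=cv2.undistortPoints(np.stack([u,v],-1).reshape(-1,1,2).astype(np.float64),K,np.array(im['dist'],float)).reshape(*z.shape,2)
    P=np.dstack([n*z[...,None],z])
    if 'T_tool_cam' in im:
        T=np.array(im['T_tool_cam']); P=P@T[:3,:3].T+T[:3,3]
        Rr=rv(s['ee_rot']); P=P@Rr.T+np.array(s['position'])
    else:
        r=np.array(im['rotation']); r=r if r.shape==(3,3) else rv(r)
        P=P@r.T+np.array(im['xyz'])
    P[z==0]=np.nan
    if save: cv2.imwrite('pics/'+save,im['pixels'][...,::-1])
    return im['pixels'],P
def rv(x):
    x=np.array(x); return x if x.shape==(3,3) else R.from_rotvec(x).as_matrix()
def go(p,Rm):
    "tool-frame step to world pose p,Rm"
    s=arm.observe(); A=rv(s['ee_rot'])
    print('shift',A.T@(np.array(p)-s['position']),'turn',R.from_matrix(A.T@Rm).as_rotvec())
E
python3 - <<'E'
from h import *
s=st(); print(type(s['ee_rot']))
for n in ('top','scene'):
    px,P=cloud(n,n+'.png'); np.savez('/tmp/'+n,px=px,P=P)
    im=arm.get_image(n); print(n,im['xyz'],im['rotation'])
E
```

```text
pics
t 0.0 p [0.2721 0.5621 0.2449] R [-0.7021 -3.0619  0.0025] F [-0.5854  0.9908  0.4675] w 1.002116624500635 g 0.0 q [-1.2226  0.4352  0.025   1.5741 -0.0116  1.134  -0.0751]
<class 'numpy.ndarray'>
top [ 0.3758 -0.1483  1.2733] [-2.1583  2.1492 -0.1925]
scene [ 1.2195 -0.4512  0.8968] [-2.0398 -1.343   0.5613]
```

View pics/top.png

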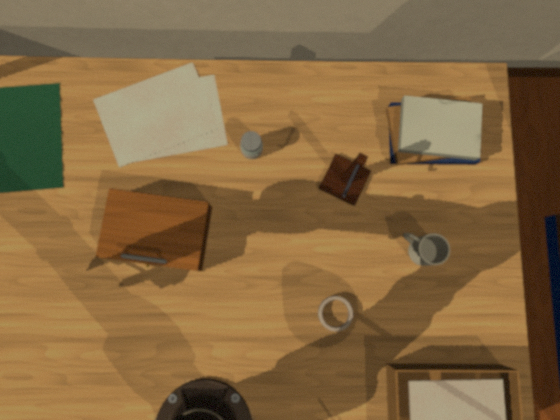

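View pics/scene.png

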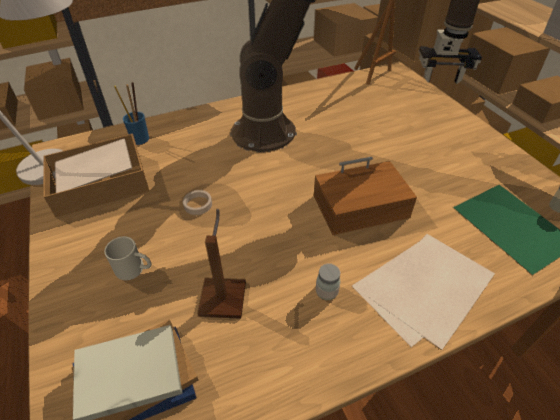

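The top view shows the case at px (155,230) with its bar handle at (143,259), jar (252,145), stand (345,180) with the hook running to about (362,158) or (350,185), tape (336,313) and mug (430,250). The scene view shows the same; the hook points toward the robot.

```bash
python3 - <<'E'
from h import *
d=np.load('/tmp/top.npz'); P=d['P']
v,u=np.mgrid[:420,:560]
def box(a,b,c,e,lo,hi):
    m=(u>a)&(u<b)&(v>c)&(v<e)&(P[...,2]>lo)&(P[...,2]<hi); return m
m=box(80,225,175,285,.078,.098)
r=cv2.minAreaRect(P[m][:,:2].astype(np.float32)*1000); print('lid',m.sum(),np.median(P[m][:,2]),r,cv2.boxPoints(r))
m=box(80,225,175,285,.108,.15); Q=P[m]; print('handle',m.sum(),Q.mean(0),Q.min(0),Q.max(0),cv2.minAreaRect(Q[:,:2].astype(np.float32)*1000))
m=box(300,390,140,215,.006,.024); print('base',m.sum(),cv2.minAreaRect(P[m][:,:2].astype(np.float32)*1000))
for n,D in(('top',P),('scene',np.load('/tmp/scene.npz')['P'])):
    ms=[box(300,390,140,215,lo,hi) if n=='top' else None for lo,hi in()]
    w=D.reshape(-1,3); k=(abs(w[:,0]-.52)<.15)&(abs(w[:,1]+.14)<.15)
    for lo,hi in((.03,.19),(.2,.238),(.232,.25)):
        q=w[k&(w[:,2]>lo)&(w[:,2]<hi)]; print(n,lo,hi,len(q), len(q) and (q.mean(0),q.min(0),q.max(0)))
        if len(q)>3 and lo==.2: print(cv2.minAreaRect(q[:,:2].astype(np.float32)*1000)); print(q[::max(1,len(q)//25)])
for n,b in dict(jar=(235,268,125,162),tape=(315,358,292,335),mug=(405,452,228,270)).items():
    m=box(*b,.015,.12); print(n,np.median(P[m],0),P[m].max(0),P[m].min(0))
E
```

```text
lid 7010 0.08829547388508563 ((497.3875732421875, 131.4744873046875), (258.6329040527344, 186.14195251464844), 82.53134155273438) [[388.2971  15.3529]
 [572.8599  -8.8426]
 [606.478  247.5961]
 [421.9152 271.7916]]
handle 220 [0.4254 0.1397 0.1271] [0.4162 0.0856 0.1205] [0.4354 0.1947 0.1327] ((425.484619140625, 140.25161743164062), (109.49020385742188, 13.018929481506348), 82.96245574951172)
base 1369 ((658.4007568359375, -374.8699035644531), (243.51939392089844, 208.1419219970703), 88.56594848632812)
top 0.03 0.19 365 (array([0.5153, 0.0026, 0.0759]), array([ 0.4339, -0.0078,  0.0307]), array([0.5726, 0.0099, 0.094 ]))
top 0.2 0.238 0 0
top 0.232 0.25 0 0
scene 0.03 0.19 469 (array([0.5235, 0.0013, 0.0658]), array([ 0.4296, -0.0091,  0.03  ]), array([0.5769, 0.01  , 0.0932]))
scene 0.2 0.238 0 0
scene 0.232 0.25 0 0
jar [ 0.7248 -0.115   0.0834] [ 0.7601 -0.086   0.0918] [ 0.7046 -0.1436  0.0154]
tape [ 0.287  -0.3381  0.0232] [ 0.3326 -0.2945  0.0313] [ 0.2433 -0.3815  0.0151]
mug [ 0.4575 -0.5718  0.0639] [ 0.4988 -0.5196  0.0948] [ 0.4127 -0.6192  0.015 ]
```

```bash
python3 - <<'E'
from h import *
c=np.cos(-.1305);s_=np.sin(-.1305)
yaw=-.1308; ex=np.array([np.cos(yaw),np.sin(yaw),0]); ey=np.array([-ex[1],ex[0],0])
for sg in(1,-1):
    Rm=np.stack([-sg*(-np.cross(ex,[0,0,-1.])),sg*ex,[0,0,-1]],1); Rm[:,0]=np.cross(Rm[:,1],Rm[:,2])
    go([.4254,.140,.24],Rm)
for n in('top','scene'):
    w=np.load(f'/tmp/{n}.npz')['P'].reshape(-1,3); k=(abs(w[:,0]-.63)<.14)&(abs(w[:,1]+.37)<.12)
    for lo,hi in((.008,.022),(.05,.2),(.205,.234),(.234,.25)):
        q=w[k&(w[:,2]>lo)&(w[:,2]<hi)]
        if len(q)>3: print(n,lo,len(q),q.mean(0),q.min(0),q.max(0),cv2.minAreaRect(q[:,:2].astype(np.float32)*1000))
        if lo>=.2: print(q[::max(1,len(q)//25)])
E
```

```text
shift [-0.3219 -0.3134  0.0056] turn [-0.0008  0.0007  1.2508]
shift [-0.3219 -0.3134  0.0056] turn [-0.0007 -0.0008 -1.8908]
top 0.008 1284 [ 0.6461 -0.3678  0.0153] [ 0.514  -0.4825  0.008 ] [ 0.7377 -0.2601  0.0219] ((615.9219970703125, -361.24761962890625), (231.268798828125, 202.1896209716797), 11.326499938964844)
top 0.05 126 [ 0.6442 -0.3635  0.126 ] [ 0.635  -0.3772  0.0501] [ 0.6624 -0.3571  0.2   ] ((646.1971435546875, -364.6092834472656), (28.721742630004883, 15.18199634552002), 23.705080032348633)
top 0.205 153 [ 0.6129 -0.3528  0.2201] [ 0.5617 -0.3776  0.2056] [ 0.6615 -0.328   0.2337] ((608.449462890625, -355.27105712890625), (21.768470764160156, 106.18603515625), 69.38737487792969)
[[ 0.6601 -0.3645  0.2313]
 [ 0.6474 -0.3584  0.2257]
 [ 0.6417 -0.3598  0.2295]
 [ 0.6422 -0.3621  0.2181]
 [ 0.6425 -0.3619  0.2073]
 [ 0.6371 -0.3712  0.2294]
 [ 0.6377 -0.3714  0.2176]
 [ 0.6347 -0.3662  0.2199]
 [ 0.6331 -0.3645  0.2168]
 [ 0.6282 -0.3597  0.217 ]
 [ 0.6256 -0.364   0.2182]
 [ 0.6204 -0.3566  0.2199]
 [ 0.6182 -0.359   0.2193]
 [ 0.613  -0.3516  0.2213]
 [ 0.6113 -0.35
[... 2912 characters left out ...]
 0.5657 -0.3308  0.2365]
 [ 0.6392 -0.373   0.2423]
 [ 0.6405 -0.3648  0.2398]
 [ 0.6399 -0.3778  0.2418]
 [ 0.6422 -0.3697  0.2406]
 [ 0.6469 -0.3619  0.242 ]
 [ 0.6446 -0.3746  0.2422]
 [ 0.6469 -0.3665  0.2408]
 [ 0.6449 -0.3577  0.2346]
 [ 0.6471 -0.3733  0.2409]
 [ 0.6514 -0.3655  0.2419]
 [ 0.6475 -0.38    0.2412]
 [ 0.6511 -0.3722  0.2414]
 [ 0.6541 -0.3642  0.2409]
 [ 0.6517 -0.3789  0.242 ]
 [ 0.6541 -0.3709  0.2408]
 [ 0.6545 -0.3626  0.2373]
 [ 0.6564 -0.3779  0.2433]
 [ 0.6586 -0.3699  0.242 ]
 [ 0.6521 -0.384   0.2381]
 [ 0.6579 -0.3765  0.241 ]
 [ 0.6621 -0.3687  0.2419]
 [ 0.6547 -0.3827  0.2371]
 [ 0.6591 -0.375   0.2383]
 [ 0.6625 -0.3671  0.2382]
 [ 0.6616 -0.3674  0.234 ]]
```

>>> arm_command --targets '[[[-0.0402,-0.0392,0,0,0,0],[-0.0402,-0.0392,0,0,0,0],[-0.0402,-0.0392,0,0,0,0],[-0.0402,-0.0392,0,0,0,0],[-0.0402,-0.0392,0,0,0,0],[-0.0402,-0.0392,0,0,0,0],[-0.0402,-0.0392,0,0,0,0],[-0.0402,-0.0392,0,0,0,0],[0,0,0,0,0,0.17],[0,0,0,0,0,0.17]]]' --jaw 0.08

```text
clock: 1.45
position: [0.4253, 0.1392, 0.2458]
ee_rot: [-1.221, -2.894, -0.0]
force: [-0.9, 0.2, -0.3]
width: 0.871
gripper_force: 0.0
```

>>> arm_command --targets '[[[0,0,0.01,0,0,0.17],[0,0,0.01,0,0,0.17],[0,0,0.01,0,0,0.17],[0,0,0.01,0,0,0.17],[0,0,0.01,0,0,0.17],[0,0,0,0,0,0.06],[0,0,0,0,0,0]]]'

```text
clock: 2.33
position: [0.425, 0.1402, 0.1956]
ee_rot: [-2.36, -2.073, 0.0]
force: [-0.1, -0.8, 0.3]
width: 0.87
gripper_force: 0.0
```

```bash
python3 - <<'E'
from h import *
s=st(); A=rv(s['ee_rot']); print(A)
px,P=cloud('wrist','w1.png')
h=(P[...,2]>.116)&(P[...,2]<.14)&(np.linalg.norm(P[...,:2]-[.425,.14],axis=-1)<.08)
q=P[h]; print(len(q),q.mean(0),np.median(q[:,2]),cv2.minAreaRect(q[:,:2].astype(np.float32)*1000))
go([.4254,.140,.129],A)
E
```

```text
t 2.325 p [0.425  0.1402 0.1956] R [-2.3605 -2.0731  0.0004] F [-0.0806 -0.7629  0.3388] w 0.8704150736570386 g 0.0 q [-0.7581  0.2023  0.3784  2.0755 -0.0964  0.8802 -0.4546]
[[ 0.1291  0.9916 -0.0002]
 [ 0.9916 -0.1291 -0.0001]
 [-0.0002 -0.0002 -1.    ]]
1869 [0.4278 0.1542 0.1288] 0.12907963996458588 ((427.34332275390625, 151.26168823242188), (89.03578186035156, 11.045048713684082), 82.32015228271484)
shift [-0.0002  0.0003  0.0667] turn [ 0.0002 -0.0001  0.001 ]
```

>>> arm_command --targets '[[[0,0,0.022,0,0,0],[0,0.0005,0.022,0,0,0],[0,0,0.0215,0,0,0],[0,0,0,0,0,0]]]'

```text
clock: 2.88
position: [0.4248, 0.1397, 0.1294]
ee_rot: [-2.36, -2.073, 0.004]
force: [0.1, -0.0, 0.4]
width: 0.869
gripper_force: 0.0
```

>>> arm_command --targets '[[[0,0,0,0,0,0],[0,0,0,0,0,0],[0,0,0,0,0,0],[0,0,0,0,0,0],[0,0,0,0,0,0],[0,0,0,0,0,0]]]' --jaw 0.0 --newtons 20

```text
clock: 3.62
position: [0.4256, 0.1401, 0.1302]
ee_rot: [2.361, 2.072, 0.0]
force: [-0.2, 0.1, -0.9]
width: 0.27
gripper_force: 0.0
```

```bash
python3 - <<'E'
from h import *
s=st()
th=np.linspace(0,1.77,21); x=-.164*np.cos(th)+.043*np.sin(th); z=.164*np.sin(th)+.043*np.cos(th)
# tool y = +ex, tool z = down
print(np.round(np.stack([np.diff(x),-np.diff(z)],1),4).tolist())
E
```

```text
t 3.625 p [0.4256 0.1401 0.1302] R [2.361  2.0725 0.0001] F [-0.2421  0.0847 -0.8932] w 0.2699761114086986 g 0.0 q [-0.7226  0.3051  0.354   2.1495 -0.1602  0.7111 -0.3919]
[[0.0044, -0.0143], [0.0057, -0.0139], [0.0069, -0.0133], [0.008, -0.0127], [0.0091, -0.0119], [0.0101, -0.011], [0.0111, -0.0101], [0.0119, -0.0091], [0.0127, -0.008], [0.0133, -0.0068], [0.0139, -0.0056], [0.0143, -0.0044], [0.0147, -0.0031], [0.0149, -0.0018], [0.015, -0.0005], [0.015, 0.0009], [0.0148, 0.0022], [0.0146, 0.0035], [0.0142, 0.0048], [0.0137, 0.006]]
```

>>> arm_command --targets '[[[0,0,0,0,0,0],[0,0,0,0,0,0],[0,0,0,0,0,0],[0,0,0,0,0,0]]]'

```text
clock: 4.12
position: [0.4253, 0.1401, 0.1302]
ee_rot: [-2.361, -2.072, 0.001]
force: [-2.7, 1.2, 2.0]
width: 0.111
gripper_force: 20.0
```

>>> arm_command --targets '[[[0,0.0044,-0.0143,0,0,0],[0,0.0057,-0.0139,0,0,0],[0,0.0069,-0.0133,0,0,0],[0,0.008,-0.0127,0,0,0],[0,0.0091,-0.0119,0,0,0],[0,0,0,0,0,0]]]'

```text
clock: 4.88
position: [0.4579, 0.1357, 0.1966]
ee_rot: [-2.359, -2.071, 0.004]
force: [-9.1, 1.9, 4.5]
width: 0.114
gripper_force: 20.0
```

>>> arm_command --targets '[[[0,0.0101,-0.011,0,0,0],[0,0.0111,-0.0101,0,0,0],[0,0.0119,-0.0091,0,0,0],[0,0.0127,-0.008,0,0,0],[0,0.0133,-0.0068,0,0,0],[0,0.0139,-0.0056,0,0,0],[0,0.0143,-0.0044,0,0,0],[0,0,0,0,0,0]]]'

```text
clock: 5.88
position: [0.5471, 0.1238, 0.2521]
ee_rot: [2.361, 2.07, 0.002]
force: [-3.9, -0.4, 8.6]
width: 0.111
gripper_force: 20.0
```

>>> arm_command --targets '[[[0,0.0147,-0.0031,0,0,0],[0,0.0149,-0.0018,0,0,0],[0,0.015,-0.0005,0,0,0],[0,0.015,0.0009,0,0,0],[0,0.0148,0.0022,0,0,0],[0,0.0146,0.0035,0,0,0],[0,0.0142,0.0048,0,0,0],[0,0,0,0,0,0]]]'

```text
clock: 6.88
position: [0.6496, 0.1103, 0.2447]
ee_rot: [2.361, 2.071, -0.0]
force: [-0.1, -4.4, 0.1]
width: 0.108
gripper_force: 20.0
```

>>> arm_command --targets '[[[0,0.008,0.0033,0,0,0],[0,0.004,0.0018,0,0,0],[0,0,0,0,0,0]]]'

```text
clock: 7.25
position: [0.6589, 0.1091, 0.2406]
ee_rot: [-2.36, -2.071, 0.003]
force: [-8.1, -5.5, 6.9]
width: 0.111
gripper_force: 20.0
```

>>> arm_command --targets '[[[0,0,0,0,0,0],[0,0,0,0,0,0],[0,0,0,0,0,0]]]' --jaw 0.02

```text
clock: 7.62
position: [0.6603, 0.1103, 0.2403]
ee_rot: [-2.36, -2.073, -0.001]
force: [-0.3, 0.8, 0.0]
width: 0.219
gripper_force: 0.0
```

>>> arm_command --targets '[[[0,0,-0.02,0,0,0],[0,0,-0.03,0,0,0],[0,-0.03,-0.05,0,0,0],[0,-0.06,0,0,0,0],[0,-0.06,0,0,0,0],[0,-0.04,0,0,0,0],[0,0,0,0,0,0]]]' --jaw 0.022

```text
clock: 8.5
position: [0.4695, 0.1351, 0.3408]
ee_rot: [-2.357, -2.075, -0.002]
force: [-0.1, -0.6, 0.2]
width: 0.243
gripper_force: 0.0
```

```bash
python3 - <<'E'
from h import *
s=st()
px,P=cloud('wrist','w2.png'); np.savez('/tmp/w2',P=P,px=px)
px,P=cloud('top','t2.png'); np.savez('/tmp/t2',P=P,px=px)
a=cv2.imread('pics/w2.png'); b=cv2.imread('pics/t2.png')[160:300,60:340]; cv2.imwrite('pics/c2.png',np.vstack([a[:, :],cv2.resize(b,(360,180))if 0 else np.hstack([cv2.resize(b,(360,180)),np.zeros((180,200,3),np.uint8)])]))
E
```

```text
t 8.5 p [0.4695 0.1351 0.3408] R [-2.3567 -2.075  -0.0024] F [-0.0708 -0.6217  0.2263] w 0.2428882277139413 g 0.0 q [-0.7429  0.131   0.4088  1.7685 -0.0568  1.2525 -0.4465]
```

View pics/c2.png

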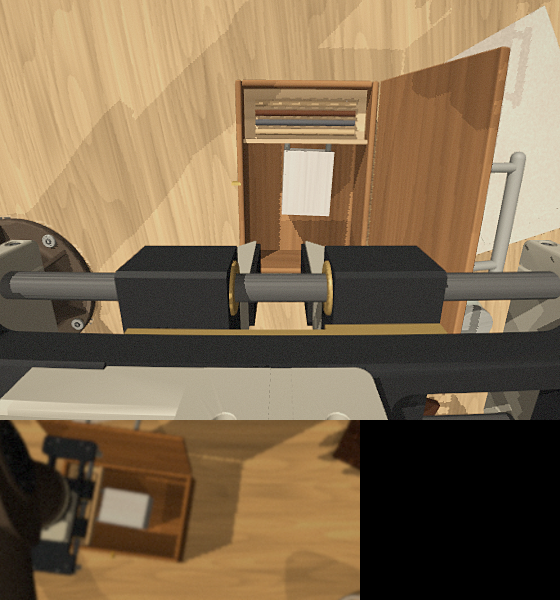

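The wrist picture shows the lid open (right), the tray at (305,115), and the tin's white body at (308,183) with the handle legs going under the tray edge at about (285–330,148). The top crop agrees.

```bash
cat >> h.py <<'E'
C0=np.array([.5007,.130,0]); yaw=-.1308
Rc=np.array([[np.cos(yaw),-np.sin(yaw),0],[np.sin(yaw),np.cos(yaw),0],[0,0,1]])
E
python3 - <<'E'
from h import *
P=np.load('/tmp/w2.npz')['P']; Q=(P-C0)@Rc
v,u=np.mgrid[:420,:560]
m=(u>250)&(u<350)&(v>140)&(v<240)&(Q[...,2]>.057)&(Q[...,2]<.07)
print('tin',m.sum(),np.median(Q[m],0),cv2.minAreaRect(Q[m][:,:2].astype(np.float32)*1000), Q[m].min(0),Q[m].max(0))
m=(u>225)&(u<390)&(v>70)&(v<270)&(Q[...,2]>.075)&(Q[...,2]<.085)
q=Q[m]; print('rim',q.min(0),q.max(0),np.median(q[q[:,0]<-.05],0),np.median(q[q[:,0]>.05],0))
m=(u>225)&(u<390)&(v>70)&(v<160)&(Q[...,2]>.064)&(Q[...,2]<.0745); print('tray',Q[m].min(0),Q[m].max(0))
m=(u>370)&(u<510)&(v>40)&(v<240)
for z in(.1,.13,.16,.2,.235):
    q=Q[m&(abs(Q[...,2]-z)<.006)]; print('lid z',z,np.percentile(q[:,0],[2,50,98]) if len(q) else 0)
E
```

```text
tin 3126 [0.0052 0.0001 0.065 ] ((5.273981094360352, -2.0223464965820312), (88.42217254638672, 66.3163833618164), 87.9405288696289) [-0.0288 -0.0465  0.0582] [0.0398 0.043  0.0677]
rim [-0.0958 -0.1221  0.075 ] [0.0903 0.1287 0.085 ] [-0.0824  0.0426  0.0805] [0.083  0.0483 0.0805]
tray [-0.0801  0.031   0.064 ] [0.0812 0.1274 0.0745]
lid z 0.1 [0.0897 0.0916 0.0933]
lid z 0.13 [0.0954 0.0971 0.0988]
lid z 0.16 [0.1011 0.1028 0.1043]
lid z 0.2 [0.1082 0.1099 0.1118]
lid z 0.235 [0.1147 0.1167 0.1582]
```

>>> arm_command --targets '[[[-0.003,0.028,0.04,0,0,0],[0,0,0.06,0,0,0],[0,0,0.06,0,0,0],[0,0,0.04,0,0,0],[0,0,0,0,0,0],[0,0,0,0,0,0]]]' --jaw 0.0918

```text
clock: 9.35
position: [0.5008, 0.1273, 0.1414]
ee_rot: [2.361, 2.071, 0.002]
force: [0.5, -1.2, 0.5]
width: 0.842
gripper_force: 0.0
```

```bash
python3 - <<'E'
from h import *
s=st(); A=rv(s['ee_rot']); go(C0+Rc@[-.0035,-.002,.064],np.stack([Rc[:,1],Rc[:,0],[0,0,-1]],1))
px,P=cloud('wrist'); Q=(P-C0)@Rc
m=(abs(Q[...,0])<.06)&(abs(Q[...,1])<.05)&(Q[...,2]>.058)&(Q[...,2]<.069); q=Q[m]
print(len(q),np.percentile(q,[1,50,99],axis=0))
E
```

```text
t 9.35 p [0.5008 0.1273 0.1414] R [2.3611 2.0707 0.002 ] F [ 0.4717 -1.1829  0.5229] w 0.8421202230388483 g 0.0 q [-0.6425  0.39    0.3813  1.9851 -0.1979  0.8003 -0.2797]
shift [ 0.0007 -0.0041  0.0774] turn [ 0.0016 -0.0003 -0.0001]
9752 [[-0.0274 -0.0386  0.0635]
 [ 0.0051  0.0045  0.065 ]
 [ 0.0378  0.0417  0.0665]]
```

>>> arm_command --targets '[[[0.0007,-0.0041,0.017,0,0,0],[0,0,0.02,0,0,0],[0,0,0.02,0,0,0],[0,0,0.01,0,0,0],[0,0,0.01,0,0,0],[0,0,0,0,0,0]]]'

```text
clock: 10.15
position: [0.4954, 0.1287, 0.0633]
ee_rot: [-2.361, -2.072, -0.0]
force: [0.5, 0.0, -0.0]
width: 1.004
gripper_force: 0.0
```

>>> arm_command --targets '[[[0,0,0,0,0,0],[0,0,0,0,0,0],[0,0,0,0,0,0],[0,0,0,0,0,0],[0,0,0,0,0,0],[0,0,0,0,0,0]]]' --jaw 0.05 --newtons 40

```text
clock: 10.9
position: [0.4962, 0.1288, 0.0638]
ee_rot: [2.361, 2.072, 0.003]
force: [4.0, 0.0, 5.5]
width: 0.713
gripper_force: 39.9
```

>>> arm_command --targets '[[[0,0,-0.003,0,0,0],[-0.01,-0.002,0,0,0,0],[-0.015,-0.002,0,0,0,0],[-0.015,-0.002,0,0,0,0],[-0.014,0,0,0,0,0],[-0.01,0,0,0,0,0],[0,0,0,0,0,0],[0,0,0,0,0,0]]]'

```text
clock: 11.9
position: [0.4812, 0.0665, 0.0662]
ee_rot: [-2.361, -2.073, -0.001]
force: [-0.0, 0.0, -4.1]
width: 0.715
gripper_force: 39.9
```

```bash
python3 - <<'E'
from h import *
s=st(); A=rv(s['ee_rot']); px,P=cloud('wrist','w3.png'); Q=(P-C0)@Rc
m=(abs(Q[...,0])<.06)&(Q[...,1]<.06)&(Q[...,1]>-.13)&(Q[...,2]>.058)&(Q[...,2]<.0725); q=Q[m]
print(len(q),np.percentile(q,[1,50,99],axis=0))
m=(abs(Q[...,0])<.045)&(Q[...,1]<.05)&(Q[...,1]>-.02)&(Q[...,2]>.03)&(Q[...,2]<.05); q=Q[m]
print(len(q),np.percentile(q,[1,50,99],axis=0) if len(q) else 0)
E
```

```text
t 11.9 p [0.4812 0.0665 0.0662] R [-2.3606 -2.0726 -0.0007] F [-0.0125  0.019  -4.1021] w 0.7149735138588915 g 39.89493727684021 q [-0.4906  0.4674  0.3223  2.1173 -0.2589  0.5931 -0.1145]
20197 [[-0.0561 -0.0957  0.0587]
 [-0.0093 -0.042   0.0675]
 [ 0.054   0.0532  0.072 ]]
4901 [[-0.042  -0.0191  0.0393]
 [-0.0103  0.0203  0.0427]
 [ 0.0229  0.0337  0.0446]]
```

View pics/w3.png

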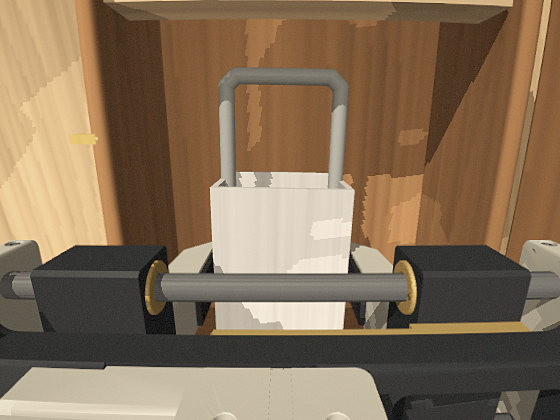

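>>> arm_command --targets '[[[0,0,-0.03,0,0,0],[0,0,-0.04,0,0,0],[0,0,-0.04,0,0,0],[-0.02,-0.01,-0.02,0,0,0],[-0.045,-0.01,0,0,0,0],[-0.05,0,0,0,0,0],[-0.05,0,0,0,0,0],[-0.03,0,0.02,0,0,0],[0,0,0.04,0,0,0],[0,0,0.03,0,0,0]]]'

```text
clock: 13.2
position: [0.4357, -0.1246, 0.1051]
ee_rot: [-2.361, -2.072, 0.0]
force: [1.5, 0.1, -4.3]
width: 0.72
gripper_force: 39.9
```

>>> arm_command --targets '[[[0,0,0.02,0,0,0],[0,0,0.015,0,0,0],[0,0,0.007,0,0,0],[0,0,0,0,0,0],[0,0,0,0,0,0]]]'

```text
clock: 13.82
position: [0.4363, -0.1248, 0.0648]
ee_rot: [2.36, 2.072, 0.001]
force: [-0.7, -0.8, -4.1]
width: 0.717
gripper_force: 39.9
```

>>> arm_command --targets '[[[0,0,0.004,0,0,0],[0,0,0.003,0,0,0],[0,0,0.0015,0,0,0],[0,0,0,0,0,0],[0,0,0,0,0,0]]]'

```text
clock: 14.45
position: [0.4358, -0.1248, 0.0557]
ee_rot: [-2.361, -2.072, -0.0]
force: [-0.8, -0.6, -2.2]
width: 0.716
gripper_force: 39.9
```

>>> arm_command --targets '[[[0,0,0,0,0,0],[0,0,0,0,0,0],[0,0,0,0,0,0],[0,0,0,0,0,0],[0,0,0,0,0,0]]]' --jaw 0.09

```text
clock: 15.08
position: [0.4359, -0.1248, 0.0557]
ee_rot: [2.361, 2.072, 0.0]
force: [-0.3, 0.7, 0.0]
width: 0.981
gripper_force: 0.0
```

>>> arm_command --targets '[[[0,0,-0.02,0,0,0],[0,0,-0.05,0,0,0],[0,0,-0.05,0,0,0],[0,0,-0.05,0,0,0],[0,0,0,0,0,0.18],[0,0,0,0,0,0.18],[0,0,0,0,0,0.18],[0,0,0,0,0,0],[0,0,0,0,0,0]]]'

```text
clock: 16.2
position: [0.4358, -0.1247, 0.2257]
ee_rot: [-2.825, -1.373, 0.0]
force: [-0.1, 1.0, 0.5]
width: 0.981
gripper_force: 0.0
```

```bash
python3 - <<'E'
from h import *
s=st(); A=rv(s['ee_rot']); print(A)
px,P=cloud('wrist','w4.png'); np.savez('/tmp/w4',P=P)
near=np.linalg.norm(P[...,:2]-[.44,-.10],axis=-1)<.16
m=near&(P[...,2]>.05)&(P[...,2]<.062); print('body',m.sum(),np.median(P[m],0),cv2.minAreaRect(P[m][:,:2].astype(np.float32)*1000))
m=near&(P[...,2]>.02)&(P[...,2]<.042); print('hoop',m.sum(),np.percentile(P[m],[1,50,99],axis=0),cv2.minAreaRect(P[m][:,:2].astype(np.float32)*1000))
E
```

```text
t 16.2 p [ 0.4358 -0.1247  0.2257] R [-2.8254 -1.3734  0.0002] F [-0.0566  0.985   0.5363] w 0.981425977417577 g 0.0 q [-0.3862  0.1841  0.6454  2.0374 -0.1348  0.9609 -0.3373]
[[ 0.6178  0.7864 -0.0001]
 [ 0.7864 -0.6178  0.    ]
 [-0.     -0.0001 -1.    ]]
body 6155 [ 0.4384 -0.1176  0.0571] ((450.7068176269531, -72.04022216796875), (209.44789123535156, 172.188720703125), 67.85497283935547)
hoop 2185 [[ 0.4028 -0.0856  0.0205]
 [ 0.4607 -0.0273  0.0323]
 [ 0.5654  0.0538  0.0414]] ((453.9725341796875, -64.57723999023438), (193.12753295898438, 171.87632751464844), 68.11155700683594)
```

View pics/w4.png

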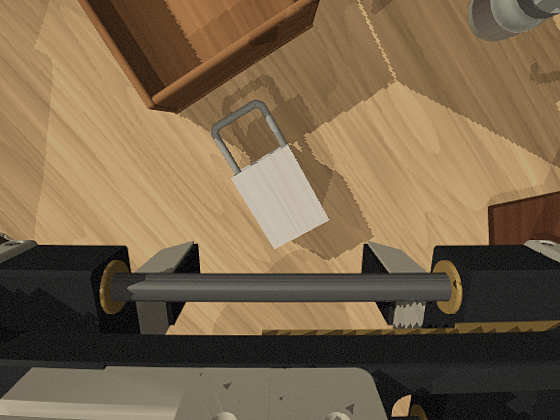

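Tin lies on the bench, body at (280,195) px, its hoop bar at about (240,115), just outside the case's corner (165,108).

```bash
python3 - <<'E'
from h import *
P=np.load('/tmp/w4.npz')['P']; v,u=np.mgrid[:420,:560]
m=(u>225)&(u<335)&(v>140)&(v<250)&(P[...,2]>.052)&(P[...,2]<.061)
rb=cv2.minAreaRect(P[m][:,:2].astype(np.float32)*1000); print('body',np.median(P[m],0),rb)
m=(u>205)&(u<295)&(v>97)&(v<170)&(P[...,2]>.027)&(P[...,2]<.038)
Q=(P[m]-C0)@Rc; print('hoop',m.sum(),cv2.minAreaRect(P[m][:,:2].astype(np.float32)*1000),np.percentile(Q,[1,50,99],axis=0))
far=Q[:,1]>np.percentile(Q[:,1],99)-.007; print('bar',far.sum(),C0+Rc@Q[far].mean(0),np.polyfit(Q[far][:,0],Q[far][:,1],1),np.ptp(Q[far],axis=0))
c=np.array(rb[0])/1000; cc=((np.r_[c,0]-C0)@Rc); print('tin case',cc)
E
```

```text
body [ 0.4371 -0.1234  0.0571] ((436.13153076171875, -125.55097961425781), (88.49491119384766, 66.23905181884766), 81.43453216552734)
hoop 1137 ((446.2559814453125, -58.883296966552734), (66.36493682861328, 66.51239776611328), 81.04695129394531) [[-0.0618 -0.2174  0.0288]
 [-0.026  -0.1778  0.0323]
 [ 0.0036 -0.1615  0.0343]]
bar 378 [ 0.4491 -0.0299  0.0323] [-0.0126 -0.1657] [0.0606 0.0077 0.0061]
tin case [-0.0307 -0.2618  0.    ]
```

```bash
python3 - <<'E'
from h import *
Rm=np.array([[.9888,-.149,0],[-.149,-.9888,0],[0,0,-1]])
go([.4638,-.0326,.12],Rm)
E
```

```text
shift [ 0.0897 -0.035   0.1057] turn [-0.0001  0.0001  1.0536]
```

>>> arm_command --targets '[[[0.0449,-0.0175,0.02,0,0,0],[0.0448,-0.0175,0.02,0,0,0],[0,0,0.01,0,0,0.1756],[0,0,0.01,0,0,0.1756],[0,0,0.01,0,0,0.1756],[0,0,0.01,0,0,0.1756],[0,0,0.01,0,0,0.1756],[0,0,0.01,0,0,0.1756],[0,0,0,0,0,0]]]' --jaw 0.024

```text
clock: 17.38
position: [0.4637, -0.0327, 0.1252]
ee_rot: [3.132, -0.235, -0.002]
force: [-0.2, -0.6, 1.4]
width: 0.262
gripper_force: 0.0
```

```bash
python3 - <<'E'
from h import *
s=st()
Rm=np.array([[.9888,-.149,0],[-.149,-.9888,0],[0,0,-1]])
go([.4638,-.0326,.038],Rm)
px,P=cloud('wrist','w5.png')
m=(np.linalg.norm(P[...,:2]-[.452,-.045],axis=-1)<.055)&(P[...,2]>.027)&(P[...,2]<.0375); q=(P[m]-[.4361,-.1256,0])
X=q@np.array([.149,.9888,0]);Y=q@np.array([-.9888,.149,0]);print(len(q),np.percentile(X,[1,50,99]),np.percentile(Y,[1,50,99]))
E
```

```text
t 17.375 p [ 0.4637 -0.0327  0.1252] R [ 3.132  -0.2354 -0.0023] F [-0.1905 -0.5748  1.3933] w 0.26210030616153823 g 0.0 q [-0.6396  0.4074  0.7847  2.1382 -0.4201  0.7538 -1.3031]
shift [ 0.0002 -0.0002  0.0872] turn [ 0.0009  0.0014 -0.0005]
1597 [0.0402 0.0911 0.1347] [-0.033  -0.0203  0.0302]
```

>>> arm_command --targets '[[[0,0,0.03,0,0,0],[0,0,0.025,0,0,0],[0,0,0.02,0,0,0],[0,0,0.012,0,0,0],[0,0,0,0,0,0]]]'

```text
clock: 18.05
position: [0.4641, -0.0328, 0.0386]
ee_rot: [-3.132, 0.237, 0.001]
force: [-0.1, 0.1, -0.3]
width: 0.262
gripper_force: 0.4
```

>>> arm_command --targets '[[[0,0,0,0,0,0],[0,0,0,0,0,0],[0,0,0,0,0,0],[0,0,0,0,0,0]]]' --jaw 0.0 --newtons 12

```text
clock: 18.55
position: [0.4644, -0.0326, 0.039]
ee_rot: [-3.132, 0.239, -0.001]
force: [-1.3, -0.1, 3.2]
width: 0.081
gripper_force: 12.0
```

```bash
python3 - <<'E'
from h import *
s=st()
a=np.arctan2(28,140)+np.linspace(0,np.pi/2,15); r=.1428
x=r*np.cos(a); z=r*np.sin(a)
print(np.round(np.stack([-np.diff(x),-np.diff(z)],1),4).tolist(),x[-1]-x[0])
E
```

```text
t 18.55 p [ 0.4644 -0.0326  0.039 ] R [-3.1322  0.2394 -0.0008] F [-1.2948 -0.1371  3.2441] w 0.08101392303921355 g 12.04445322509855 q [-0.497   0.5505  0.6159  2.1989 -0.6041  0.5615 -1.149 ]
[[0.004, -0.0155], [0.0057, -0.015], [0.0074, -0.0142], [0.0089, -0.0133], [0.0103, -0.0122], [0.0116, -0.011], [0.0128, -0.0096], [0.0138, -0.0081], [0.0146, -0.0065], [0.0153, -0.0048], [0.0157, -0.0031], [0.016, -0.0013], [0.016, 0.0005], [0.0159, 0.0023]] -0.16803230458639606
```

>>> arm_command --targets '[[[0,0.004,-0.0155,0,0,0],[0,0.0057,-0.015,0,0,0],[0,0.0074,-0.0142,0,0,0],[0,0.0089,-0.0133,0,0,0],[0,0,0,0,0,0]]]'

```text
clock: 19.18
position: [0.4608, -0.0592, 0.0979]
ee_rot: [-3.132, 0.242, -0.004]
force: [0.5, 2.3, -0.3]
width: 0.078
gripper_force: 12.3
```

>>> arm_command --targets '[[[0,0.0103,-0.0122,0,0,0],[0,0.0116,-0.011,0,0,0],[0,0.0128,-0.0096,0,0,0],[0,0.0138,-0.0081,0,0,0],[0,0.0146,-0.0065,0,0,0],[0,0,0,0,0,0]]]'

```text
clock: 19.92
position: [0.4507, -0.123, 0.1453]
ee_rot: [3.131, -0.244, 0.003]
force: [-0.2, 3.6, 6.5]
width: 0.08
gripper_force: 12.1
```

```bash
python3 - <<'E'
from h import *
s=st()
a=cloud('scene')[0]; b=cloud('wrist')[0]
cv2.imwrite('pics/c6.png',np.hstack([cv2.resize(a[80:360,120:480],(440,342)),cv2.resize(b,(350,342))])[...,::-1])
E
```

```text
t 19.925 p [ 0.4507 -0.123   0.1453] R [ 3.1315 -0.2438  0.0029] F [-0.2224  3.6292  6.477 ] w 0.07973617070217773 g 12.06129684112966 q [-0.4707  0.3756  0.8128  2.1161 -0.3817  0.7961 -1.147 ]
```

View pics/c6.png

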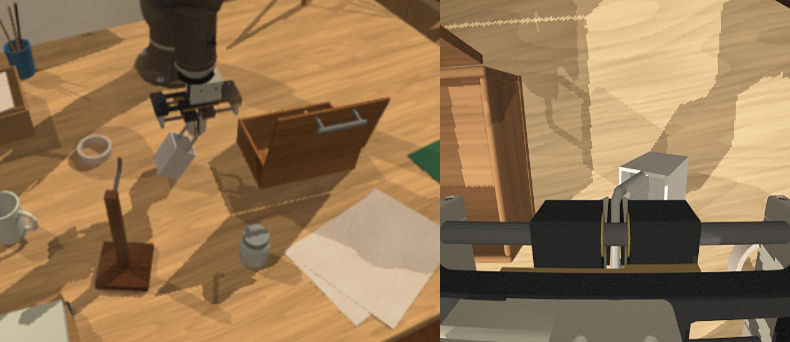

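The scene view shows the tin half tipped up at (175,155), held by the hoop; the arc works.

>>> arm_command --targets '[[[0,0.0153,-0.0068,0,0,0],[0,0.0157,-0.0041,0,0,0],[0,0.016,-0.0013,0,0,0],[0,0.016,0.0005,0,0,0],[0,0.0159,0.0023,0,0,0],[0,0,0,0,0,0]]]'

```text
clock: 20.78
position: [0.4387, -0.2013, 0.1542]
ee_rot: [3.131, -0.244, 0.003]
force: [1.4, 1.1, 4.5]
width: 0.082
gripper_force: 12.0
```

>>> arm_command --targets '[[[0,0,-0.004,0,0,0],[0,0,-0.006,0,0,0],[0,0,-0.008,0,0,0],[0,0,-0.008,0,0,0],[0,0,0,0,0,0],[0,0,0,0,0,0]]]' --newtons 14

```text
clock: 21.52
position: [0.4385, -0.1986, 0.1795]
ee_rot: [-3.132, 0.239, -0.0]
force: [-0.3, 0.4, -3.6]
width: 0.078
gripper_force: 14.0
```

```bash
python3 - <<'E'
from h import *
s=st(); p=np.array(s['position']); A=rv(s['ee_rot'])
a,Ps=cloud('scene'); b,P=cloud('wrist'); t,Pt=cloud('top')
cv2.imwrite('pics/c7.png',np.hstack([cv2.resize(a[120:300,120:360],(450,342)),cv2.resize(b,(350,342))])[...,::-1])
for D in(Ps,P,Pt):
    q=(D.reshape(-1,3)-p)@A; k=(abs(q[:,1])<.07)&(q[:,0]>-.07)&(q[:,0]<.05)&(q[:,2]>.045)&(q[:,2]<.165)
    q=q[k]; print(len(q)); 
    for lo in np.arange(.05,.16,.02):
        w=q[(q[:,2]>lo)&(q[:,2]<lo+.02)]
        if len(w)>8: print(round(lo,2),len(w),np.percentile(w[:,0],[3,97]),np.percentile(w[:,1],[3,97]))
E
```

```text
t 21.525 p [ 0.4385 -0.1986  0.1795] R [-3.1322  0.2394 -0.0001] F [-0.3399  0.3553 -3.6096] w 0.07823771676224629 g 14.002872111741453 q [-0.337   0.3474  0.8465  2.0458 -0.3351  0.8885 -1.0283]
739
0.05 103 [-0.0446  0.0236] [-0.0282  0.0264]
0.07 189 [-0.0439  0.0238] [-0.0267  0.0265]
0.09 182 [-0.0429  0.0235] [-0.0276  0.0258]
0.11 145 [-0.0436  0.0241] [-0.0284  0.0254]
0.13 98 [-0.0261  0.0249] [-0.0287  0.0248]
0.15 19 [-0.0178  0.0239] [-0.0232  0.0243]
4433
0.05 917 [-0.008   0.0206] [-0.0291  0.0261]
0.07 745 [-0.012   0.0209] [-0.0275  0.0238]
0.09 565 [-0.0199  0.0212] [-0.028   0.0229]
0.11 483 [-0.0274  0.0214] [-0.0286  0.0222]
0.13 1561 [-0.0386  0.0215] [-0.0288  0.0212]
0.15 135 [-0.0388  0.0217] [-0.02    0.0208]
0
```

View pics/c7.png

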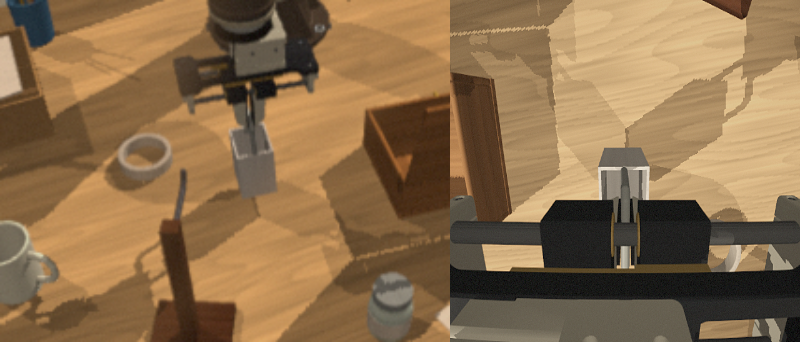

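>>> arm_command --targets '[[[0,0,-0.01,0,0,-0.1],[0,0,-0.012,0,0,-0.14],[0,0,-0.012,0,0,-0.14],[0,0,-0.012,0,0,-0.14],[0,0,-0.012,0,0,-0.14],[0,0,-0.012,0,0,-0.14],[0,0,-0.011,0,0,-0.14],[0,0,0,0,0,-0.14],[0,0,0,0,0,-0.12],[0,0,0,0,0,-0.076]]]' --newtons 30

```text
clock: 22.92
position: [0.4382, -0.1988, 0.2602]
ee_rot: [-2.656, -1.676, 0.001]
force: [0.0, 0.6, -4.1]
width: 0.073
gripper_force: 30.0
```

```bash
python3 - <<'E'
from h import *
s=st()
a=-.445; ex=np.array([np.cos(a),np.sin(a),0]); ey=np.array([-ex[1],ex[0],0]); Rm=np.stack([ey,ex,[0,0,-1]],1)
print(Rm); S=np.array([.605,-.3495,0])
go(S+.020*ey-.1*ex+[0,0,.2606],Rm); go(S+.020*ey+[0,0,.2606],Rm)
E
```

```text
t 22.925 p [ 0.4382 -0.1988  0.2602] R [-2.6563 -1.6763  0.0006] F [ 0.0225  0.6382 -4.1031] w 0.07337001901994318 g 29.987279064953327 q [-0.2002  0.1944  0.6168  1.9267 -0.1285  1.0598  0.0259]
[[ 0.4305  0.9026  0.    ]
 [ 0.9026 -0.4305  0.    ]
 [ 0.      0.     -1.    ]]
shift [-0.0442  0.1154 -0.0004] turn [-0.0007  0.0001  0.0001]
shift [-0.0443  0.2154 -0.0005] turn [-0.0007  0.0001  0.0001]
```

>>> arm_command --targets '[[[-0.008,0.012,0,0,0,0],[-0.012,0.025,0,0,0,0],[-0.012,0.028,0,0,0,0],[-0.0122,0.025,0,0,0,0],[0,0.015,0,0,0,0],[0,0.0104,0,0,0,0],[0,0,0,0,0,0],[0,0,0,0,0,0]]]'

```text
clock: 23.92
position: [0.523, -0.2879, 0.2605]
ee_rot: [-2.658, -1.673, 0.0]
force: [-0.1, 0.4, -3.8]
width: 0.073
gripper_force: 30.0
```

```bash
python3 - <<'E'
from h import *
s=st(); p=np.array(s['position']); A=rv(s['ee_rot'])
a,Ps=cloud('scene'); b,P=cloud('wrist')
cv2.imwrite('pics/c8.png',np.hstack([cv2.resize(a[150:330,120:360],(450,342)),cv2.resize(b,(350,342))])[...,::-1])
for n,D in(('s',Ps),('w',P)):
    q=(D.reshape(-1,3)-p)@A; k=(abs(q[:,0]+.02)<.045)&(q[:,1]>.03)&(q[:,1]<.2)&(q[:,2]>.0)&(q[:,2]<.06); h=q[k]
    for lo in np.arange(.03,.2,.02):
        w=h[(h[:,1]>lo)&(h[:,1]<lo+.02)]
        if len(w)>4: print(n,round(lo,2),len(w),np.percentile(w[:,0],[5,50,95]),np.percentile(w[:,2],[5,50,95]))
    k=(abs(q[:,1])<.04)&(q[:,0]>-.07)&(q[:,0]<.05)&(q[:,2]>.06)&(q[:,2]<.165); w=q[k]; print('tin',len(w),w.min(0),w.max(0))
E
```

```text
t 23.925 p [ 0.523  -0.2879  0.2605] R [-2.6583 -1.6728  0.0001] F [-0.0814  0.3857 -3.8265] w 0.07339901946661698 g 29.99553680419922 q [-0.0196  0.4153  0.6218  1.6594 -0.2605  1.1517  0.2217]
s 0.05 29 [-0.0232 -0.0204 -0.0171] [0.0266 0.0354 0.0416]
s 0.07 23 [-0.0233 -0.0197 -0.0171] [0.0395 0.0421 0.0445]
s 0.09 24 [-0.0242 -0.0203 -0.0171] [0.0394 0.042  0.0454]
s 0.11 12 [-0.0238 -0.02   -0.0182] [0.0385 0.0404 0.0442]
s 0.13 56 [-0.0299 -0.0149 -0.01  ] [0.0176 0.0197 0.0529]
s 0.15 162 [-0.0306 -0.02   -0.0105] [0.0178 0.0329 0.0566]
tin 994 [-0.0467 -0.031   0.0607] [0.021  0.0297 0.1556]
w 0.07 32 [-0.0185 -0.017  -0.0161] [0.0406 0.0425 0.0453]
w 0.09 210 [-0.0189 -0.0173 -0.0163] [0.0404 0.0422 0.0457]
w 0.11 193 [-0.019  -0.0175 -0.0166] [0.0403 0.042  0.0454]
w 0.13 835 [-0.0196 -0.0114 -0.0096] [0.0268 0.0431 0.0581]
w 0.15 156 [-0.0105 -0.0101 -0.0097] [0.0379 0.0488 0.0587]
tin 4356 [-0.0431 -0.0319  0.0602] [0.0213 0.0269 0.1531]
```

View pics/c8.png

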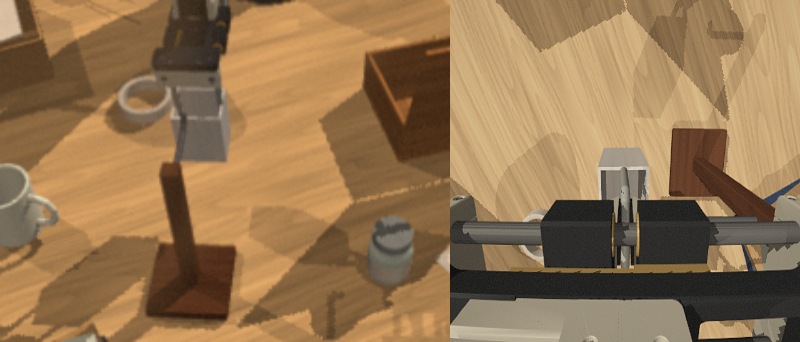

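Hoop lines up with the hook (hook at tool x −20 mm, bar middle at about −12 mm), tin upright; the scene view shows the hook tip just outboard at (180,130) px.

>>> arm_command --targets '[[[0,0.008,0,0,0,0],[0,0.012,0,0,0,0],[0,0.015,0,0,0,0],[0,0.015,0,0,0,0],[0,0.015,0,0,0,0],[0,0.015,0,0,0,0],[0,0.012,0,0,0,0],[0,0.007,0,0,0,0],[0,0,0,0,0,0]]]'

```text
clock: 25.15
position: [0.6129, -0.3316, 0.2603]
ee_rot: [-2.659, -1.673, 0.0]
force: [0.6, -0.4, -4.4]
width: 0.074
gripper_force: 30.0
```

>>> arm_command --targets '[[[0,0,0.006,0,0,0],[0,0,0.007,0,0,0],[0,0,0.006,0,0,0],[0,0,0.004,0,0,0],[0,0,0,0,0,0],[0,0,0,0,0,0]]]'

```text
clock: 25.9
position: [0.6128, -0.3315, 0.2377]
ee_rot: [2.659, 1.673, 0.0]
force: [-0.5, -0.8, -4.4]
width: 0.076
gripper_force: 30.0
```

>>> arm_command --targets '[[[0,0,0.003,0,0,0],[0,0,0.0015,0,0,0],[0,0,0,0,0,0],[0,0,0,0,0,0]]]'

```text
clock: 26.4
position: [0.6133, -0.3316, 0.2348]
ee_rot: [2.657, 1.672, 0.003]
force: [-2.1, 2.8, 7.6]
width: 0.077
gripper_force: 30.0
```

>>> arm_command --targets '[[[0,0,-0.001,0,0,0],[0,0,0,0,0,0]]]'

```text
clock: 26.65
position: [0.6132, -0.3317, 0.2351]
ee_rot: [2.658, 1.672, 0.002]
force: [-0.7, 0.7, 5.8]
width: 0.073
gripper_force: 30.0
```

>>> arm_command --targets '[[[0,0,0,0,0,0],[0,0,0,0,0,0],[0,0,0,0,0,0],[0,0,0,0,0,0]]]' --jaw 0.028

```text
clock: 27.15
position: [0.6126, -0.3314, 0.2338]
ee_rot: [-2.659, -1.673, 0.0]
force: [0.3, 0.5, 0.6]
width: 0.304
gripper_force: 0.0
```

>>> arm_command --targets '[[[0,0,-0.005,0,0,0],[0,0,-0.01,0,0,0],[0,0,-0.02,0,0,0],[0,0,-0.04,0,0,0],[0,0,-0.05,0,0,0],[0,-0.06,0,0,0,0],[0,-0.06,0,0,0,0],[0,-0.04,0,0,0,0],[0,0,0,0,0,0],[0,0,0,0,0,0]]]'

```text
clock: 28.4
position: [0.4692, -0.2623, 0.3599]
ee_rot: [2.658, 1.673, 0.002]
force: [0.2, 0.3, 0.1]
width: 0.301
gripper_force: 0.0
```

```bash
python3 - <<'E'
from h import *
s=st()
a,P=cloud('scene'); b,_=cloud('top')
cv2.imwrite('pics/c9.png',np.hstack([cv2.resize(a[120:330,120:440],(480,315)),cv2.resize(b[100:310,80:290],(315,315))])[...,::-1])
al=-.445; ex=np.array([np.cos(al),np.sin(al),0]); ey=np.array([-ex[1],ex[0],0]); B=np.stack([ex,ey,[0,0,1]],1)
q=(P.reshape(-1,3)-[.605,-.3495,.215])@B
for lo in np.arange(-.14,.02,.02):
    w=q[(abs(q[:,0])<.037)&(abs(q[:,1])<.06)&(q[:,2]>lo)&(q[:,2]<lo+.02)]
    if len(w)>5: print(round(lo,2),len(w),np.percentile(w[:,:2],[3,97],axis=0).round(4).tolist(),w[:,2].max())
L=(P.reshape(-1,3)-C0)@Rc; w=L[(abs(L[:,2]-.2)<.006)&(abs(L[:,1])<.13)&(abs(L[:,0]-.11)<.05)]; print('lid@.2',np.percentile(w[:,0],[3,50,97]))
E
```

```text
t 28.4 p [ 0.4692 -0.2623  0.3599] R [2.6577 1.6729 0.0023] F [0.193  0.2543 0.1159] w 0.3014508413036739 g 0.0 q [-0.1088  0.2284  0.6605  1.6427 -0.1448  1.3181  0.128 ]
-0.14 51 [[-0.0227, -0.0342], [0.0293, 0.0291]] -0.12009243289238405
-0.12 114 [[-0.0273, -0.0343], [0.029, 0.0305]] -0.10009061282802559
-0.1 160 [[-0.0276, -0.0334], [0.0289, 0.0316]] -0.08002820310594419
-0.08 163 [[-0.0277, -0.0315], [0.0292, 0.0334]] -0.06020147023195235
-0.06 204 [[-0.0276, -0.0303], [0.0287, 0.0345]] -0.04039719118408605
-0.04 29 [[-0.0045, -0.0293], [0.0197, 0.036]] -0.020036717582140567
-0.02 46 [[-0.0219, -0.0273], [0.0054, 0.0377]] -7.61913471155895e-05
0.0 149 [[-0.0344, -0.0225], [0.0163, 0.0344]] 0.014040808178263892
lid@.2 [0.1157 0.1184 0.1206]
```

View pics/c9.png

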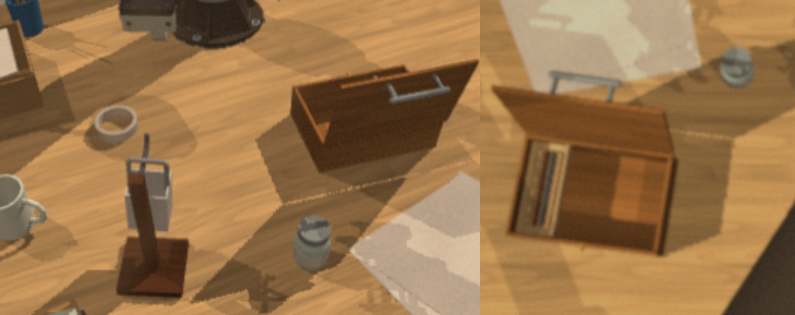

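The tin hangs on the hook at (148,165), upright. The lid is open and the arm is clear.

>>> arm_command --targets '[[[0,0,0,0,0,0],[0,0,0,0,0,0],[0,0,0,0,0,0],[0,0,0,0,0,0],[0,0,0,0,0,0],[0,0,0,0,0,0],[0,0,0,0,0,0],[0,0,0,0,0,0],[0,0,0,0,0,0],[0,0,0,0,0,0]]]'

```text
clock: 29.75
position: [0.4685, -0.2622, 0.359]
ee_rot: [-2.659, -1.673, -0.0]
force: [0.2, -0.0, -1.0]
width: 0.304
gripper_force: 0.0
```

```bash
python3 -c "
from cell import arm
print(arm.sign_off())"
```

```text
the job is handed in; nothing more can be done
None
```

I handed the job in at about 30 s on the robot's clock: the lid is open on its stop, the tin was set down on the bench and let go, and it now hangs mouth up by its hoop on the hook; sign-off returned no verdict.

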